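Feed one shelf-foot pad and slide it into the pocket

ROBOT

A 6-joint arm with a two-finger parallel gripper is mounted at the origin on the work surface. World frame = base frame: x ahead of the robot, y to its left, z up, the work surface at z = 0. Lengths are in mm, angles in degrees, forces in N, time in s.
With the tool pointing down it reaches from about 300 to 850 mm from the base axis. Payload 4.2 kg.
Tool frame: the origin (TCP) lies midway between the tips of the shut fingers; the grasp point (between the pads) lies 19 mm behind it; z points along the fingers, y is the line along which they close (so a half turn about z gives the same grasp; the last joint's range is limited). The gripper opens to 91 mm and grips with 3 to 60 N. Pads are 32 mm wide; open, the fingers measure 118 mm over their backs; the gripper's body (76 mm by 178 mm) begins 60 mm behind the grasp point.
Start: joints at [-65.432, 18.312, 89.639, -0, 72.044, -1.146], TCP at [249.489, -518.072, 213.976] pointing down, gripper open.
Joint ranges: [-177.97, 177.97], [-48.28, 115.42], [12.27, 149.76], [-77.06, 257.06], [2.81, 150.46], [-146.56, 146.56]. Speed limits (degrees/s): [147.25, 147.25, 180, 180, 180, 180].

INTERFACE

Orientations are given as [roll, pitch, yaw] about the fixed x, y, z axes, in that order (R = Rz(yaw) Ry(pitch) Rx(roll)).
In Python, from workcell import state, grab_frame, camera_model, job_done gives the robot as it stands.
- The arm moves only by the tool pendant, called as name(argument=value, ...) on one line, values as JSON. Schema: {"type":"object","properties":{"moves":{"type":"array","items":{"type":"object","properties":{"sx":{"type":"number"},"sy":{"type":"number"},"sz":{"type":"number"},"drx":{"type":"number"},"dry":{"type":"number"},"drz":{"type":"number"}},"additionalProperties":false},"minItems":1,"maxItems":8},"finger_gap":{"type":"number"},"grip_n":{"type":"number"},"only":{"type":"string"},"quiet":{"type":"boolean"},"lines":{"type":"string"}},"required":["moves"],"additionalProperties":false}. moves is a list of rows, 1 to 8 of them, each an object with the fields sx, sy, sz (the shift in shares of the most that a row can go, 1 being 50 mm), drx, dry, drz (a rotation vector in parts of the range, where 1.0 means 180 degrees); a field left out counts as zero; each row shifts and turns the commanded pose from where the row before left it, along the tool's axes as they then stand; what a row does not reach is not made up. A row lasts 1/10 s, in which the tool goes at most 50 mm and 8.59 degrees, less where a joint would pass 70% of its speed; a pose out of reach is approached as far as the arm can. finger_gap is the finger opening in mm, set as the call begins (left out keeps the last). The fingers move at their own pace and stop on an object; grip_n is the grip in N (left out, the last holds). Time passes only in rows, so rows that do not move let the fingers close. The tool returns the time, the measured TCP pose, the force, the opening and the grip force at its end. only (a regular expression) keeps the lines of the reply that match it, lines (a string "A,B") keeps lines A to B, and quiet returns only ok. A shift or turn number past 1, either way, is cut back to 1. Input that does not fit is refused with a message, and nothing moves.
- state(): the state, without advancing time (a new reading comes with each control period).
- grab_frame(name): name is "scene" or "top"; returns the picture (420x560x3 uint8, blue, green, red); there is no depth.
- camera_model(name): a dict with "fx", "fy", "cx", "cy" (pixels), "T" (4x4, takes a point from camera to world coordinates). Camera axes: x right, y up, looking along -z (the intrinsics and any distortion apply to the point x, -y, -z); pixel columns grow to the right and rows downward; lengths in mm; the calibration is good to about 2 mm. A picture is of the moment at which its call begins. camera_model takes no time and is no camera call.
- job_done(): hands the job in; it is judged then, once.
The state is a dict: "time_s": time; "qpos": joint angles; "qvel": joint speeds; "effort": joint torques, N m; "ee_pos": TCP position; "ee_rot": TCP orientation; "force": force on the tool from outside, world axes, zero at the start; "torque": the same for the moment, N m; "gripper_width": finger opening in mm; "gripper_force": force on a finger pad.
Only numpy, scipy, OpenCV 4.12 (cv2) and the standard library are available. Lean on these libraries where they do the work, as an engineer would, in place of code of your own. Each camera call takes 0.05 s, during which the arm holds its last target. There are 200 camera calls.

TASK

Press the feeder's plunger all the way down once and let it come back up, so that a single pad comes out of the slot. Then push that pad aside along the counter with the fingertips, without picking it up, until it lies flat and wholly inside the low three-sided pocket. Leave the other pads in the feeder, and the jar, can and screwdriver where they are.

Things in the scene. Friction and masses are not known exactly. Their poses are not given: they have to be found in the camera images.
- feeder: Pad feeder fixed to the counter. Origin on the counter, on its magazine's axis; its slot faces its -x. Magazine: upright open-topped aluminium tube, 52 mm square, 62 mm high (42 mm square inside), no floor: the pads stand on the counter. The slot under its front wall is 18 mm high. Behind it, x = 26 to 114 mm, a grey housing 56 mm wide, 60 mm high, carries the plunger.
- outlet (a point): Point on the counter where a full press leaves the centre of the ejected pad (feeder x = -79 mm, y = 0), 33 mm of free counter between pad and magazine; a quick press throws it a little farther. While the plunger is down, a steel ejector 34 mm wide, 11 mm high reaches out of the slot up to this pad; it goes back in as the plunger rises.
- plunger (a joint): The plunger's travel in m: 0 = up at rest, 0.028 = fully down on a hard stop. A spring brings it back up: about 3 to 4 N starts it, about 7 to 9 N holds it fully down.
- plunger_top (a point): Centre of the top face of the plunger's round black cap, 40 mm across and 10 mm thick, pressed straight down from above. At rest it is 106 mm above the counter, fully down 78 mm; it is 68 mm behind the feeder's origin (feeder x = +0.068, y = 0).
- pocket: Low three-sided pocket of white-laminated strips fixed to the counter, on the -y side of the feeder. Origin on the counter at the centre of its inside; no floor, the counter is its floor. Inside 90 mm along its x, 70 mm along its y; walls 12 mm thick, 18 mm high at both x sides and at -y. The whole +y side is the open mouth, its line at y = +35 mm.
- pad1: The lowest pad in the magazine, the one the first press ejects: a plain round black hard-plastic shelf-foot pad, 40 mm across, 14 mm thick, about 20 g. Origin at the centre of its underside, z up.
- pad2: Second pad from the bottom, same as pad1, origin at the centre of its underside. It drops to the counter inside the magazine when the plunger has come back up.
- pad3: Third pad, same as pad1.
- pad4: Top pad of the stack, same as pad1.
- jar: Bystander: closed glass jar, 58 mm across, 75 mm high, standing loose behind the pocket; origin at the centre of its underside.
- can: Bystander: can, 66 mm across, 100 mm high, standing loose on the far (-y) side of the pocket; origin at the centre of its underside.
- screwdriver: Bystander: screwdriver lying loose on the +y side of the feeder, roughly along x, under 250 mm long and 40 mm high; origin under its middle.

How it is judged (in metres and radians):
On the way, in this order (a step that is already met when the one before it is completed fails the run):
1. the plunger is pressed all the way down (value of joint plunger above 0.0245 m), for 0.05 s.
2. the plunger is back up and one pad lies in front of the slot (value of joint plunger below 0.004 m and horizontal distance between pad1 and feeder above 0.05 m), for 0.1 s.
3. the pad is in the pocket (x of pad1 in the frame of pocket between -0.03 and 0.03 m and y of pad1 in the frame of pocket between -0.02 and 0.017 m), for 0.1 s.
At the end, for the whole second after the job is handed in: pad1 lies flat and at rest on the counter inside the pocket (its edge no more than 2 mm proud of the mouth line), the plunger is up (under 4 mm of travel), and the other three pads are in the magazine, within 12 mm of its axis (all of step 3 and height (world z) of pad1 below 0.004 m and angle between pad1's own z axis and vertical below 0.1 rad and linear speed of pad1 below 0.01 m/s and value of joint plunger below 0.004 m and horizontal distance between each of pad2, pad3, pad4 and feeder below 0.012 m); the robot touches nothing.
It fails at once if a second pad leaves the magazine (horizontal distance between any of pad2, pad3, pad4 and feeder above 0.03 m).
It fails at once if a pad is lifted or tipped up (height (world z) of pad1 above 0.02 m or angle between pad1's own z axis and vertical above 0.6 rad or height (world z) of pad2 above 0.034 m or height (world z) of pad3 above 0.048 m or height (world z) of pad4 above 0.062 m).
It fails at once if the jar, the can or the screwdriver is moved (distance of any of jar, can, screwdriver from where it was at the start of the episode above 0.03 m).
It also fails if it takes over 48 s, if anything falls off the work surface, if the arm or the gripper's body presses on something with over 40 N, if the wrist force passes 120 N, or if a joint passes its speed limit or range.

## Working session

There is one attempt and no reset: what is moved stays moved. The work goes in short steps, Python scripts to look and compute and a tool call to move; the robot and the scene stay as the last step left them, time stands still between calls to the robot, and variables do not carry over. Pictures are saved under pics/ and viewed, at most 10 in all, crops included, and the job is handed in when it is done.

```bash
mkdir -p pics; python3 - <<'E'
from workcell import *
import cv2,numpy as np
np.set_printoptions(precision=3,suppress=True)
for n in("top","scene"):
    cv2.imwrite(f"pics/{n}0.png",grab_frame(n)); m=camera_model(n); print(n,m)
s=state();print(s["ee_pos"],s["ee_rot"],s["force"],s["time_s"],s["gripper_width"])
E
```

```text
top {'fx': 427.78634568105497, 'fy': 427.78634568105497, 'cx': 282.71198488622093, 'cy': 208.89625183382202, 'T': array([[ -0.015,   0.991,  -0.137, 500.171],
       [ -1.   ,  -0.015,   0.007,  27.262],
       [  0.005,   0.137,   0.991, 954.047],
       [  0.   ,   0.   ,   0.   ,   1.   ]])}
scene {'fx': 514.8978576257654, 'fy': 514.8978576257654, 'cx': 284.0345535333748, 'cy': 206.03187990949317, 'T': array([[   0.458,   -0.548,    0.7  , 1300.769],
       [   0.889,    0.302,   -0.345, -334.05 ],
       [  -0.022,    0.78 ,    0.626,  749.675],
       [   0.   ,    0.   ,    0.   ,    1.   ]])}
[ 249.328 -517.638  213.216] [-179.911   -0.004   25.717] [ 0.235 -0.023  0.499] 0.1 91.31709021739768
```

View pics/top0.png

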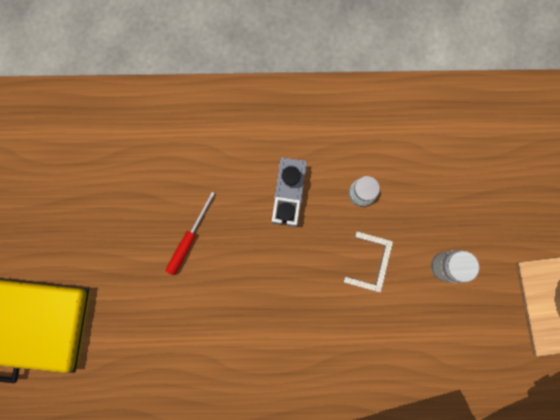

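View pics/scene0.png

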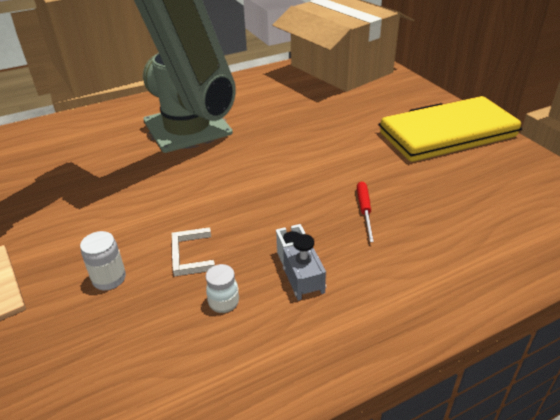

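The top view shows the magazine at about (286,211), the cap at (291,175), the pocket at (371,263) with its mouth to the left, the jar at (366,190), the can at (460,267) and the screwdriver at (190,233). I'll zoom in next for exact corners.

```bash
cat > h.py <<'E'
from workcell import *
import cv2,numpy as np
np.set_printoptions(precision=1,suppress=True)
def pix2w(n,u,v,z=0):
    m=camera_model(n);d=np.array([(u-m["cx"])/m["fx"],-(v-m["cy"])/m["fy"],-1]);T=m["T"]
    d=T[:3,:3]@d;return T[:3,3]+d*(z-T[2,3])/d[2]
def w2pix(n,p):
    m=camera_model(n);T=m["T"];c=T[:3,:3].T@(np.array(p,float)-T[:3,3])
    return np.array([m["cx"]+m["fx"]*c[0]/-c[2],m["cy"]-m["fy"]*c[1]/-c[2]])
E
python3 - <<'E'
from h import *
a=cv2.imread("pics/top0.png")[145:305,255:405]
cv2.imwrite("pics/crop0.png",cv2.resize(a,None,fx=3.75,fy=3.75,interpolation=cv2.INTER_CUBIC))
E
```

```text
(no output)
```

View pics/crop0.png

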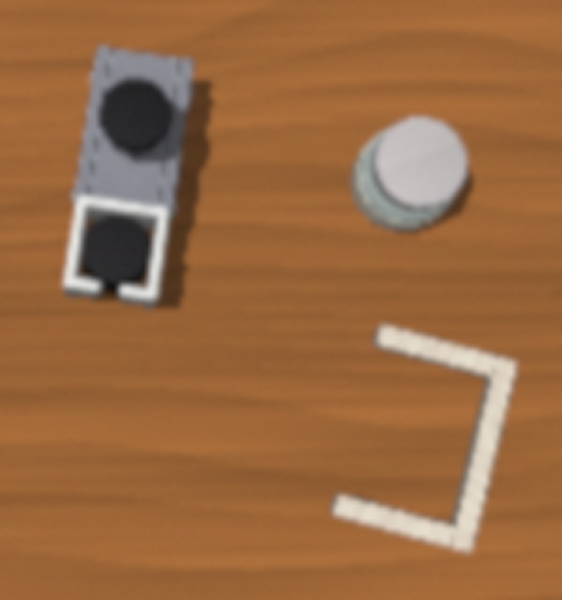

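The crop shows the magazine rim corners (77,197), (172,207), (155,300), (65,290), the cap centre (136,116), and the pocket tops: (382,323), (375,345), (338,495), (332,514), (470,550), (517,360).

```bash
cat > geo.py <<'E'
from h import *
def c(u,v,z): return pix2w("top",(u+.5)/3.75-.5+255,(v+.5)/3.75-.5+145,z)[:2]
E
python3 - <<'E'
from geo import *
M=np.array([c(*p,62) for p in[(77,197),(172,207),(155,300),(65,290)]]);print("mag",M.tolist(),M.mean(0))
mag=M.mean(0);cap=c(136,116,106);hz=np.array([c(*p,60) for p in[(98,45),(192,60)]])
print("cap",cap,"d",np.linalg.norm(cap-mag),"yaw",np.degrees(np.arctan2(*(cap-mag)[::-1])),"house back",hz,hz.mean(0),np.degrees(np.arctan2(*(hz.mean(0)-mag)[::-1])),np.linalg.norm(hz.mean(0)-mag))
P=np.array([c(*p,18) for p in[(382,323),(332,514),(470,550),(517,360)]]);print("pocket",P)
# P: arm mouths outer, back corners outer ; outer 114 x (70+12)
yv=(P[0]-P[3])/np.linalg.norm(P[0]-P[3]);yv2=(P[1]-P[2])/np.linalg.norm(P[1]-P[2]);xv=(P[3]-P[2]);
print([np.degrees(np.arctan2(v[1],v[0])) for v in(yv,yv2,xv,P[0]-P[1])],[np.linalg.norm(v) for v in(P[0]-P[3],P[1]-P[2],xv,P[0]-P[1])])
for n,u,v,z in[("jar",(420),(162),75)]:print(n,c(u,v,z))
print("can",pix2w("top",462,266,100)[:2])
E
```

```text
mag [[648.4484058352198, 36.459091532953906], [641.9597014086708, -16.952205600448764], [589.5138950472859, -6.342327492494356], [595.879494384261, 43.85266542762134]] [619.   14.3]
cap [684.9   3.6] d 66.85099791935382 yaw -9.16895546377663 house back [[736.7  23.3]
 [727.2 -30.3]] [732.   -3.5] -8.921891294182403 114.38776906555012
pocket [[ 578.4 -140.6]
 [ 468.6 -107.5]
 [ 447.  -186.1]
 [ 555.6 -218.7]]
[np.float64(73.69205238686543), np.float64(74.61687540068192), np.float64(-16.68683931904369), np.float64(-16.7910895706229)] [np.float64(81.30000766257871), np.float64(81.52797484554618), np.float64(113.35089344880615), np.float64(114.66839451437065)]
jar [ 663.3 -155.1]
can [ 498.4 -332.6]
```

Feeder origin is about (619,14) with yaw -9°, and the cap is at (686,4). The pocket centre is about (514,-157.5) with yaw -16.3°. The outlet is at about (541,27). I'll turn the tool to yaw 81.7°, so the finger line is square to the push direction, then move over the cap with the fingers shut.

The rows are not in the units I measure in: shifts go in shares of 50 mm and turns go in shares of 180 degrees. I convert before sending: -8 degrees / 180 = -0.0444.

pendant(moves=[{"drz":-0.0444},{"drz":-0.0444},{"drz":-0.0444},{"drz":-0.0444},{"drz":-0.0444},{"drz":-0.0444},{"drz":-0.0444},{}], finger_gap=0, grip_n=20)

```text
time_s: 0.9
ee_pos: [249.4, -517.8, 213.5]
ee_rot: [-180.0, -0.0, 81.7]
force: [-0.6, -1.3, -0.2]
gripper_width: 30.0
gripper_force: 0.0
```

pendant(moves=[{"sx":0.72,"sy":0.44},{"sx":0.72,"sy":0.44},{"sx":0.72,"sy":0.44},{"sx":0.72,"sy":0.44},{"sx":0.72,"sy":0.44},{"sx":0.72,"sy":0.44},{"sx":0.72,"sy":0.44},{"sx":0.72,"sy":0.44}])

```text
time_s: 1.7
ee_pos: [465.9, -256.9, 213.9]
ee_rot: [-180.0, 0.0, 81.5]
force: [0.8, 0.0, -0.7]
gripper_width: 0.2
gripper_force: 0.0
```

pendant(moves=[{"sx":0.72,"sy":0.44},{"sx":0.72,"sy":0.44},{"sx":0.72,"sy":0.44},{"sx":0.72,"sy":0.44},{"sx":0.72,"sy":0.44},{"sx":0.72,"sy":0.44},{"sx":0.72,"sy":0.44},{}])

```text
time_s: 2.5
ee_pos: [656.4, -27.0, 212.7]
ee_rot: [180.0, -0.1, 81.8]
force: [0.1, -0.7, 0.4]
gripper_width: 0.6
gripper_force: 0.0
```

Scaled: 30 mm is 0.6, 25 mm is 0.5.

pendant(moves=[{"sx":0.34,"sy":0.25},{"sx":0.354,"sy":0.248},{"sz":0.6},{"sz":0.6},{"sz":0.5},{},{}])

```text
time_s: 3.2
ee_pos: [683.4, -1.0, 129.2]
ee_rot: [-180.0, 0.0, 81.6]
force: [-0.3, 0.6, 1.5]
gripper_width: 0.4
gripper_force: 0.0
```

```bash
python3 - <<'E'
from h import *
for n in("top","scene"):
    f=grab_frame(n);p=w2pix(n,(686,3.7,106));u,v=p.astype(int);print(n,p,w2pix(n,(541,26.7,0)))
    cv2.imwrite(f"pics/{n}1.png",cv2.resize(f[v-70:v+70,u-90:u+90],None,fx=3,fy=3,interpolation=cv2.INTER_CUBIC))
E
```

```text
top [290.8 175.1] [280.5 249.4]
scene [301.8 240.2] [279.  233.1]
```

View pics/scene1.png

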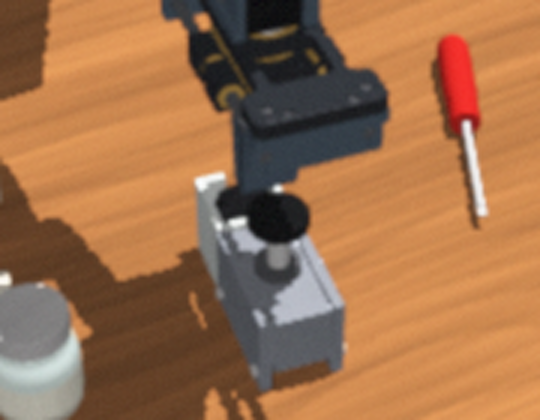

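The shut fingertips are just above the cap, which is at crop pixel (278,217), and clear of everything else. I'll press slowly.

Scaled: 10 mm is 0.2, 5 mm is 0.1.

pendant(moves=[{"sx":0.1,"sy":0.04,"sz":0.1},{"sz":0.2},{"sz":0.1},{"sz":0.08},{"sz":0.08},{"sz":0.08},{"sz":0.08},{"sz":0.08}])

```text
time_s: 4.1
ee_pos: [685.8, 4.3, 90.5]
ee_rot: [180.0, -0.0, 81.7]
force: [-3.8, 0.5, 6.9]
gripper_width: 0.2
gripper_force: 3.7
```

pendant(moves=[{"sz":0.08},{"sz":0.08},{"sz":0.08},{"sz":0.04},{"sz":0.02},{},{}])

```text
time_s: 4.8
ee_pos: [685.9, 4.3, 78.2]
ee_rot: [179.9, -0.0, 81.7]
force: [-7.4, 0.6, 19.5]
gripper_width: 0.7
gripper_force: 9.7
```

At 78.2 mm with 19.5 N the plunger is on its hard stop. I'll raise it gently and look.

Scaled: -25 mm is -0.5, -20 mm is -0.4.

pendant(moves=[{"sz":-0.1},{"sz":-0.14},{"sz":-0.14},{"sz":-0.14},{"sz":-0.2},{"sz":-0.4},{"sz":-0.5},{}])

```text
time_s: 5.6
ee_pos: [688.7, 4.0, 159.1]
ee_rot: [179.5, -0.1, 81.7]
force: [0.7, -0.2, 0.5]
gripper_width: 0.6
gripper_force: 0.0
```

pendant(moves=[{"sy":-0.8},{"sy":-0.8},{"sy":-0.8},{"sx":0.8},{"sx":0.8},{"sx":0.8},{}], finger_gap=30)

```text
time_s: 6.3
ee_pos: [585.0, 144.3, 154.2]
ee_rot: [180.0, -0.1, 82.0]
force: [-1.4, -0.9, -0.5]
gripper_width: 30.0
gripper_force: 0.0
```

```bash
python3 - <<'E'
from h import *
f=grab_frame("top");cv2.imwrite("pics/top2.png",f);cv2.imwrite("pics/top2c.png",cv2.resize(f[145:305,255:405],None,fx=3.75,fy=3.75,interpolation=cv2.INTER_CUBIC))
f=grab_frame("scene");cv2.imwrite("pics/scene2.png",f[150:330,150:430].repeat(2,0).repeat(2,1))
E
```

```text
(no output)
```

View pics/top2c.png

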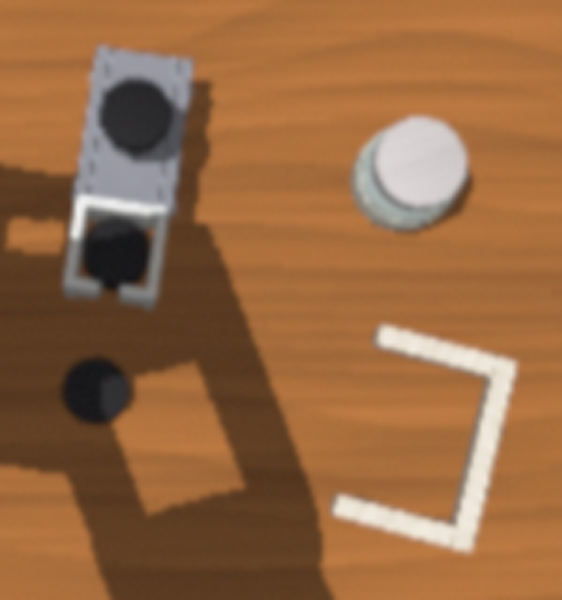

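View pics/scene2.png

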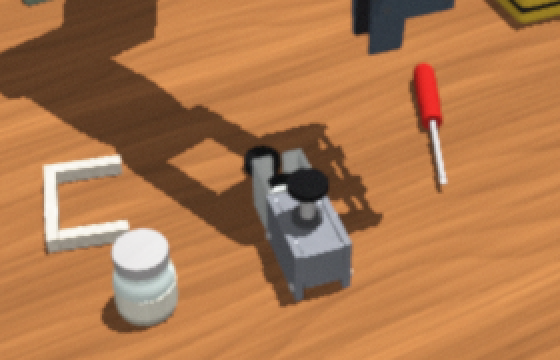

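One pad is out at crop (97,390), and the plunger is back up with the cap at (137,117). The stack is still in the magazine, and the screwdriver is clear of the approach.

```bash
python3 - <<'E'
from geo import *
p=c(97,390,14);pk=np.array([514.1,-157.5]);s=state();e=s["ee_pos"][:2];y=np.radians(81.8)
tx=np.array([np.cos(y),np.sin(y)]);ty=np.array([tx[1],-tx[0]])
d=pk-p;print("pad",p,"to pocket",d,np.degrees(np.arctan2(-d[1],-d[0])),np.linalg.norm(d),"tool",e,"pad in tool",(p-e)@tx,(p-e)@ty,"pocket in tool",(pk-e)@tx,(pk-e)@ty)
print("sd tip",pix2w("top",213,193,10),"sd end",pix2w("top",172,270,20))
E
```

```text
pad [542.   26.8] to pocket [ -27.9 -184.3] 81.37700714875798 186.37329750311105 tool [584.4 140.6] pad in tool -118.67151933039335 -25.664574874164767 pocket in tool -305.0397379001789 -27.040485230169594
sd tip [668.6 175.9  10. ] sd end [499.4 261.6  20. ]
```

Scaled: 40 mm is 0.8, -37 mm is -0.74.

pendant(moves=[{"sx":-0.72,"sy":-0.26},{"sx":-0.74,"sy":-0.26},{},{"sz":0.8},{"sz":0.8},{"sz":0.8},{"sz":0.3},{}], finger_gap=30)

```text
time_s: 7.2
ee_pos: [546.5, 70.7, 17.2]
ee_rot: [-179.7, 0.1, 81.6]
force: [-0.1, 1.2, 0.2]
gripper_width: 29.4
gripper_force: 0.0
```

pendant(moves=[{"sz":0.14},{},{}])

```text
time_s: 7.5
ee_pos: [549.3, 71.6, 13.9]
ee_rot: [179.9, -0.0, 81.7]
force: [-0.0, 0.1, 0.8]
gripper_width: 29.9
gripper_force: 0.0
```

Scaled: -10 mm is -0.2, 8.5 mm is 0.17.

pendant(moves=[{"sz":0.17},{},{"sx":-0.1,"sy":-0.02},{"sx":-0.16,"sy":-0.02},{"sx":-0.16},{"sx":-0.2},{"sx":-0.2},{"sx":-0.2}])

```text
time_s: 8.3
ee_pos: [539.1, 20.4, 4.5]
ee_rot: [180.0, 0.0, 81.7]
force: [-1.1, 0.5, -0.1]
gripper_width: 29.8
gripper_force: 0.1
```

pendant(moves=[{"sx":-0.24},{"sx":-0.24},{"sx":-0.24},{"sx":-0.24},{"sx":-0.24},{"sx":-0.2},{"sx":-0.1},{}])

```text
time_s: 9.1
ee_pos: [528.2, -53.4, 4.4]
ee_rot: [-180.0, 0.0, 81.7]
force: [-0.3, 0.9, -0.7]
gripper_width: 29.8
gripper_force: 0.0
```

```bash
python3 - <<'E'
from h import *
f=grab_frame("top");cv2.imwrite("pics/top3c.png",cv2.resize(f[145:305,255:405],None,fx=3.75,fy=3.75,interpolation=cv2.INTER_CUBIC))
f=grab_frame("scene");cv2.imwrite("pics/scene3.png",f[150:330,110:390].repeat(2,0).repeat(2,1))
E
```

```text
(no output)
```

View pics/scene3.png

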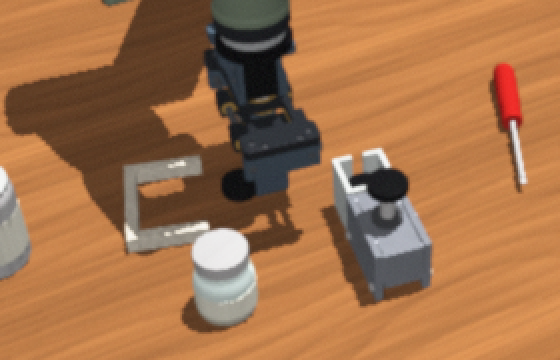

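The pad is at (240,185), lying flat against the fingertips and lined up with the pocket mouth. I'll continue for another 77 mm, then back off.

Scaled: -12 mm is -0.24, -11 mm is -0.22.

pendant(moves=[{"sx":-0.12},{"sx":-0.22},{"sx":-0.24},{"sx":-0.24},{"sx":-0.24},{"sx":-0.2},{"sx":-0.14,"sy":0.02},{"sx":-0.08}])

```text
time_s: 10.0
ee_pos: [518.8, -127.0, 4.5]
ee_rot: [180.0, 0.0, 81.7]
force: [-1.0, 0.1, -0.1]
gripper_width: 29.4
gripper_force: 0.1
```

pendant(moves=[{"sx":-0.06},{},{}])

```text
time_s: 10.3
ee_pos: [518.3, -128.9, 4.4]
ee_rot: [180.0, -0.0, 81.7]
force: [-1.1, 0.0, 0.4]
gripper_width: 29.8
gripper_force: 0.0
```

pendant(moves=[{"sx":0.1},{"sx":0.3},{"sx":0.5},{"sz":-0.8},{"sz":-0.8},{"sx":0.8,"sz":-0.4},{"sx":0.9},{}])

```text
time_s: 11.1
ee_pos: [537.9, 4.9, 105.5]
ee_rot: [179.9, -0.1, 82.0]
force: [-0.8, -0.1, 1.4]
gripper_width: 29.8
gripper_force: 0.0
```

```bash
python3 - <<'E'
from h import *
f=grab_frame("top");cv2.imwrite("pics/top4c.png",cv2.resize(f[145:305,255:405],None,fx=3.75,fy=3.75,interpolation=cv2.INTER_CUBIC))
E
```

```text
(no output)
```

View pics/top4c.png

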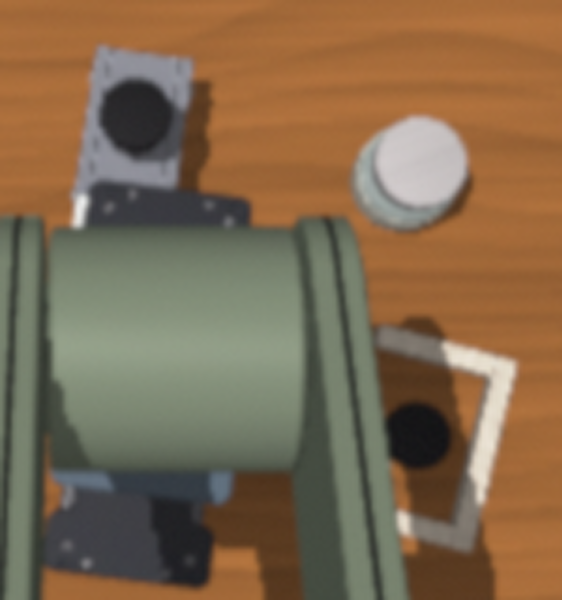

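The pad lies in the pocket at about (417,436). The back wall is clear of it, and the mouth edge is hidden by the arm. I'll check the numbers.

```bash
python3 - <<'E'
from geo import *
a=np.radians(-16.3);R=np.array([[np.cos(a),-np.sin(a)],[np.sin(a),np.cos(a)]])
print(R.T@(c(417,436,14)-[514.1,-157.5]))
E
```

```text
[-1.1 -2. ]
```

The pad is at about (-1,-2) mm in the pocket frame, well within limits. The robot is touching nothing, so I'll hand the job in.

```bash
python3 -c "
from workcell import *
print(job_done())"
```

```text
the job is handed in; nothing more can be done
None
```

I pressed the plunger once to its hard stop and one pad came out. I pushed it flat into the pocket, about 2 mm from the centre by the last picture, and handed the job in after about 11 s of robot time; no verdict was shown.

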